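# Feed the jar crate and hold the spice dish ready

## Task

First push the jar crate along the rollers until it is fully home against the stop of the green filling bay. Then lift the spice dish by its blue handle and turn it a quarter turn so that its pouring lip points straight across the track, away from you, and finish still holding it, level and still, on your side of the track with the lip a few centimetres above the middle of the open jar's mouth and the dish touching nothing else. Keep the dish level and the steel ball in the middle, inside the painted blue circle, all the while, keep the jars upright in the crate, and leave everything else where it is.

Things in the scene. Friction and masses are not known exactly. Their poses are not given: they have to be found in the camera images.
- track: Fixed aluminium roller track, 530 mm long, 118 mm wide; origin on the table under its middle. Its y axis runs along it to the green bay at its +y end, x across it, away from the robot. 17 free rollers, tops 47 mm above the table, between side rails 65 mm high with inner faces 49 mm either side of the middle line; green bay cheeks 81 mm high from y = 75 to 260 mm.
- bay_home (a point): Where the crate's origin lies when it is fully home: on the track's middle line, 164 mm from its origin along its y, 47 mm above the table. The green stop board (120 mm high) has its face 86 mm farther along y.
- crate: Loose wooden crate on the rollers, 88 mm (x) by 172 mm (y, along the track); origin at the centre of its underside, axes as the track's. Both end boards are 80 mm high (top 127 mm above the table), the sides 38 mm. Two jar cells, 41 mm either side of its middle along y. About 0.65 kg with jars; it rolls easily (a few N) along +y and soon stops by itself.
- open_jar: Loose clear empty jar without lid, 68 mm diameter, 80 mm tall, standing in one of the crate's two cells (either one) with about 5 mm play; origin at the centre of its underside.
- jar_mouth (a point): Centre of the open jar's mouth (opening 56 mm wide), 80 mm above the jar's underside, 132 mm above the table.
- full_jar: Loose green jar with a steel lid, 68 mm diameter, 80 mm tall, in the crate's other cell; origin at the centre of its underside.
- dish: Loose white dish, 126 mm diameter, rim 24 mm high, about 0.2 kg, inside a shallow 9 degree cone; origin at the centre of its underside. At its +x a blue pouring lip; at the start it points along the track to the robot's left (world +y within 25 degrees). A blue arched handle spans it along its y: a level bar 100 mm long, 10 mm wide (x), 83 to 97 mm above the underside.
- dish_grip (a point): Middle of the dish's handle bar, 90 mm above the dish's underside: the place to grip, straight above the centre of the dish. The fingers close along the dish's x axis. The ball's top is 49 mm below this point.
- dish_lip (a point): Point on the pouring lip, 75 mm from the dish's centre along the dish's +x, 22 mm above the dish's underside.
- dish_middle (a point): Centre of the dish's inner floor, 5 mm above its underside; a blue circle of 29 mm radius is painted round it.
- spice_ball_center (a point): Centre of the loose steel spice ball, 36 mm diameter, about 45 g, lying in the middle of the dish. It rolls when the dish is tilted or jerked.
- herb_jar: Bystander, leave alone: amber herb jar, 52 mm diameter, 95 mm tall, on the left of the dish; origin at the centre of its underside.
- tin: Bystander, leave alone: tin can with red label, 72 mm diameter, 100 mm tall, on the right of the dish; origin at the centre of its underside.
- mustard: Bystander, leave alone: yellow bottle, 56 mm diameter, 160 mm tall, at the far right; origin at the centre of its underside.
- bean_jar: Bystander, leave alone: green jar of beans, 76 mm diameter, 130 mm tall, beyond the track; origin at the centre of its underside.
- band_ring: Bystander, leave alone: brass screw band, 72 mm diameter, 15 mm high, lying at the left; origin at the centre of its underside.
- spoon: Bystander, leave alone: wooden spoon, 240 mm long, lying at the left; origin at the centre of its underside.

How it is judged (in metres and radians):
On the way, in this order (a step that is already met when the one before it is completed fails the run):
1. the crate is fully home in the bay, within 10 mm of the stop (y of crate in the frame of track above 0.154 m and x of crate in the frame of track between -0.012 and 0.012 m and z of crate in the frame of track below 0.053 m and linear speed of crate below 0.03 m/s), for 0.2 s.
2. the dish is held in the fingers clear of the table, ball in its middle (height (world z) of dish above 0.03 m and contact force between dish and the fingers above 1 N and angle between dish's own z axis and vertical below 0.15 rad and horizontal distance between spice_ball_center and dish_middle below 0.012 m), for 0.2 s.
At the end, for the whole second after the job is handed in: Crate within 10 mm of the stop, jars upright in it; dish in the fingers, touching nothing else, still, level to 5 degrees, on the robot's side, lip across the track to 12 degrees, 22 mm or less off the mouth's centre from above and 5 to 80 mm over it; ball within 12 mm of the middle (y of crate in the frame of track above 0.154 m and x of crate in the frame of track between -0.012 and 0.012 m and z of crate in the frame of track below 0.053 m and angle between crate's own z axis and vertical below 0.1 rad and angle between each of open_jar, full_jar's own z axis and vertical below 0.15 rad and horizontal distance between each of open_jar, full_jar and crate below 0.06 m and horizontal distance between dish_lip and jar_mouth below 0.022 m and z of dish_lip in the frame of open_jar between 0.085 and 0.16 m and angle between the x axis of dish and the x axis of track, either way round below 0.22 rad and x of dish in the frame of track below -0.03 m and angle between dish's own z axis and vertical below 0.09 rad and horizontal distance between spice_ball_center and dish_middle below 0.012 m and distance between spice_ball_center and dish_middle below 0.03 m and linear speed of dish below 0.02 m/s and angular speed of dish below 0.2 rad/s and contact force between dish and the fingers above 1 N and contact force between dish and open_jar below 0.3 N and contact force between dish and full_jar below 0.3 N and contact force between dish and crate below 0.3 N and contact force between dish and track below 0.3 N); the arm keeps its last pose, push and grip.
It fails at once if the spice ball leaves the painted circle of the dish (horizontal distance between spice_ball_center and dish_middle above 0.029 m).
It fails at once if the dish is tipped by more than 15 degrees (angle between dish's own z axis and vertical above 0.26 rad).
It fails at once if a jar is tipped over (angle between any of open_jar, full_jar's own z axis and vertical above 0.5 rad).
It fails at once if a bystander is moved by more than 30 mm (distance of any of herb_jar, tin, mustard, bean_jar, band_ring, spoon from where it was at the start of the episode above 0.03 m).
It also fails if it takes over 72 s, if anything falls off the work surface, if the arm or the gripper's body presses on something with over 40 N, if the wrist force passes 120 N, or if a joint passes its speed limit or range.

## Robot

A 7-joint arm with a two-finger parallel gripper is mounted at the origin on the work surface. World frame = base frame: x ahead of the robot, y to its left, z up, the work surface at z = 0. Lengths are in mm, angles in rad, forces in N, time in s.
With the tool pointing down it reaches from about 425 to 975 mm from the base axis. Payload 16.7 kg.
Tool frame: the origin (TCP) lies midway between the tips of the shut fingers; the grasp point (between the pads) lies 19 mm behind it; z points along the fingers, y is the line along which they close (so a half turn about z gives the same grasp; the last joint's range is limited). The gripper opens to 85 mm and grips with 20 to 120 N. Pads are 22 mm wide; open, the fingers measure 114 mm over their backs; the gripper's body (76 mm by 85 mm) begins 54 mm behind the grasp point. The pads swing forward as they close: fully open they stand 13 mm farther back than shut.
Start: joints at [-1.391, 0.426, 0.074, 1.606, -0.034, 1.111, -0.067], TCP at [217.967, 638.801, 231.302] pointing down, gripper open.
Joint ranges: [-2.85, 2.85], [-0.5, 2.14], [-1.23, 1.37], [0.21, 2.46], [-1.02, 4.16], [0.16, 2.05], [-2.73, 2.73]. Speed limits (rad/s): [1.89, 1.89, 2.39, 2.39, 3.01, 3.01, 3.01].

## Interface

Orientations are given as a rotation vector (axis times angle).
In Python, from cell import robot, viewer, status gives the robot as it stands (robot), with the cameras (viewer) and the readings (status). Calls block until the motion is done:
- robot.move_to(position, orientation): joint-space move of the TCP to a pose.
- robot.servo_line(position, rotation=None, vel=150): straight line of the TCP; rotation=None keeps the orientation; vel is the mean speed in mm/s.
- robot.movej(angles): joint-space move.
- robot.open_gripper() and robot.grab(force=None): open the fingers fully, or close them until they stop; force is the grip in N (None keeps the last).
- robot.sleep(seconds).
- robot.inverse_kinematics(position, orientation): joint angles nearest the present ones, or None.
- viewer.read_camera(name): name is "scene" or "top" or "wrist"; returns the picture (384x512x3 uint8, red, green, blue); there is no depth.
- viewer.camera_model(name): a dict with "fov_y" (degrees; the focal length in pixels is half the picture's height over the tangent of half this angle, whatever the lens; pixels are square), "cx", "cy" (the principal point, pixels), "origin" and "attitude" of the camera in the world; the wrist camera has in their place "tool_from_camera" (4x4, takes a point from camera to tool coordinates, whose origin is the TCP and whose axes are the flange's). Camera axes: x right, y up, looking along -z (the intrinsics and any distortion apply to the point x, -y, -z); pixel columns grow to the right and rows downward; lengths in mm; the calibration is good to about 2 mm. A picture is of the moment at which its call begins: read the wrist's pose just before it. camera_model takes no time and is no camera call.
A pose or a line that the arm cannot do raises robot.MotionError and nothing moves.
- robot.finish_job(): hands the job in; it is judged then, once.
Readings, each from a call of its own:
- status.current_clock(): time.
- status.current_qpos(): joint angles.
- status.current_dq(): joint speeds.
- status.current_joint_torque(): joint torques, N m.
- status.current_position(): TCP position.
- status.current_ee_rot(): TCP orientation.
- status.current_force(): force on the tool from outside, world axes, zero at the start.
- status.current_torque(): the same for the moment, N m.
- status.current_finger_gap(): finger opening in mm.
- status.current_gripper_force(): force on a finger pad.
Only numpy, scipy, OpenCV 4.12 (cv2) and the standard library are available. Lean on these libraries where they do the work, as an engineer would, in place of code of your own. Each camera call takes 0.05 s, during which the arm holds its last target. There are 200 camera calls.

## Working session

There is one attempt and no reset: what is moved stays moved. The work goes in short steps, each a Python script; the robot and the scene stay as the last script left them, time stands still between calls to the robot, and variables do not carry over. Pictures are saved under pics/ and viewed, at most 10 in all, crops included, and the job is handed in when it is done.

```bash
mkdir -p pics; ls
python3 - <<'E'
from cell import robot, viewer, status
import cv2
for n in ("scene","top"):
    im=viewer.read_camera(n); cv2.imwrite(f"pics/{n}0.png",im[:,:,::-1]); print(viewer.camera_model(n))
print(viewer.camera_model("wrist"),status.current_ee_rot(),status.current_position(),status.current_clock(),status.current_finger_gap())
E
```

```text
cell.py
pics
{'fov_y': 46.26218966777228, 'cx': 256.41535195925655, 'cy': 192.5202252880123, 'origin': array([ 864.03609603,  717.12174379, 1181.31506028]), 'attitude': array([0.19687412, 0.83373057, 2.50273561])}
{'fov_y': 47.818106099877696, 'cx': 253.03905757815767, 'cy': 194.9102291123353, 'origin': array([ 227.10155133,   25.75793528, 1415.84365062]), 'attitude': array([ 0.16386537, -0.16073271, -1.59562507])}
{'fov_y': 62.26130286035696, 'cx': 251.40668242954638, 'cy': 187.2804675705518, 'tool_from_camera': array([[ 9.96545192e-05,  9.56520345e-01,  2.91665597e-01,
         7.42118957e+01],
       [ 9.99999362e-01, -4.23379780e-04,  1.04680470e-03,
         1.35637096e-01],
       [ 1.12477531e-03,  2.91665307e-01, -9.56519777e-01,
        -1.42730485e+02],
       [ 0.00000000e+00,  0.00000000e+00,  0.00000000e+00,
         1.00000000e+00]])} [-5.14234704e-01 -3.09911832e+00  1.83866839e-03] [217.89207591 638.47470344 230.66915575] 0.1 85.23008749338452
```

View pics/scene0.png

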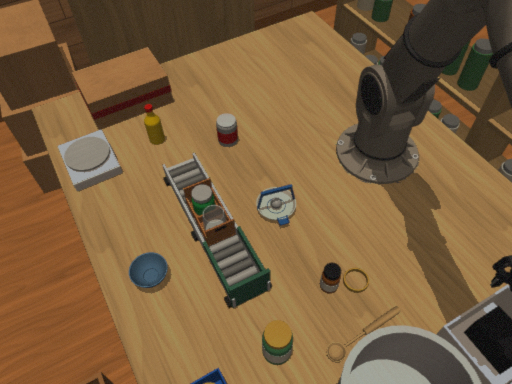

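View pics/top0.png

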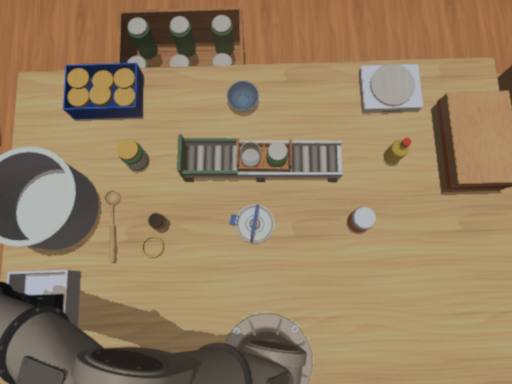

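The scene view shows the crate mid-track at (210,215), the green bay at (245,285) and the dish at (277,205). In the top view the open jar (250,155) is the cell nearer the bay, the full jar is at (278,153), the dish at (255,224) and its lip at (234,220).

```bash
cat > h.py <<'E'
import numpy as np, cv2
from scipy.spatial.transform import Rotation as R
from cell import robot, viewer, status
def cam(n, pose=None):
    m=viewer.camera_model(n); f=192/np.tan(np.radians(m["fov_y"]/2))
    if n=="wrist":
        p,r=pose; T=np.asarray(m["tool_from_camera"]); Rt=R.from_rotvec(r).as_matrix()
        return f,m["cx"],m["cy"],Rt@T[:3,3]+p,Rt@T[:3,:3]
    return f,m["cx"],m["cy"],np.asarray(m["origin"]),R.from_rotvec(m["attitude"]).as_matrix()
def ray(c,u):
    f,cx,cy,o,A=c; d=A@np.array([(u[0]-cx)/f,-(u[1]-cy)/f,-1]); return o,d/np.linalg.norm(d)
def at_z(c,u,z):
    o,d=ray(c,u); return o+d*(z-o[2])/d[2]
def tri(obs):
    M=np.zeros((3,3));b=np.zeros(3)
    for c,u in obs:
        o,d=ray(c,u);P=np.eye(3)-np.outer(d,d);M+=P;b+=P@o
    x=np.linalg.solve(M,b); return x,[float(round(np.linalg.norm((np.eye(3)-np.outer(ray(c,u)[1],ray(c,u)[1]))@(x-ray(c,u)[0])),1)) for c,u in obs]
def proj(c,p):
    f,cx,cy,o,A=c; q=A.T@(np.asarray(p,float)-o); return np.array([cx-f*q[0]/q[2],cy+f*q[1]/q[2]])
def down(yaw): # tool z down, tool y (closing) at world angle yaw
    y=np.array([np.cos(yaw),np.sin(yaw),0]);z=np.array([0,0,-1.]);x=np.cross(y,z)
    return R.from_matrix(np.c_[x,y,z]).as_rotvec()
E
python3 - <<'E'
from h import *
t=cv2.imread("pics/top0.png");s=cv2.imread("pics/scene0.png")
a=cv2.resize(t[125:255,170:350],None,fx=4.4,fy=4.4,interpolation=cv2.INTER_CUBIC)
b=cv2.resize(s[150:310,155:305],None,fx=3.75,fy=3.75,interpolation=cv2.INTER_CUBIC)
cv2.imwrite("pics/a.png",a);cv2.imwrite("pics/b.png",b)
c=cam("top")
for n,u,z in [("trackL",(180,155),80),("trackR",(341,157),65),("dish",(255,224),24),("lip",(234,220),22),("herb",(155,217),95),("tin",(368,213),100),("mustard",(406,142),160),("bean",(128,147),130)]: print(n,at_z(c,u,z).round())
E
```

```text
trackL [644. 255.  80.]
trackR [ 626. -265.   65.]
dish [421.  21.  24.]
lip [437.  88.  22.]
herb [443. 329.  95.]
tin [ 434. -327.  100.]
mustard [ 639. -445.  160.]
bean [660. 408. 130.]
```

View pics/a.png

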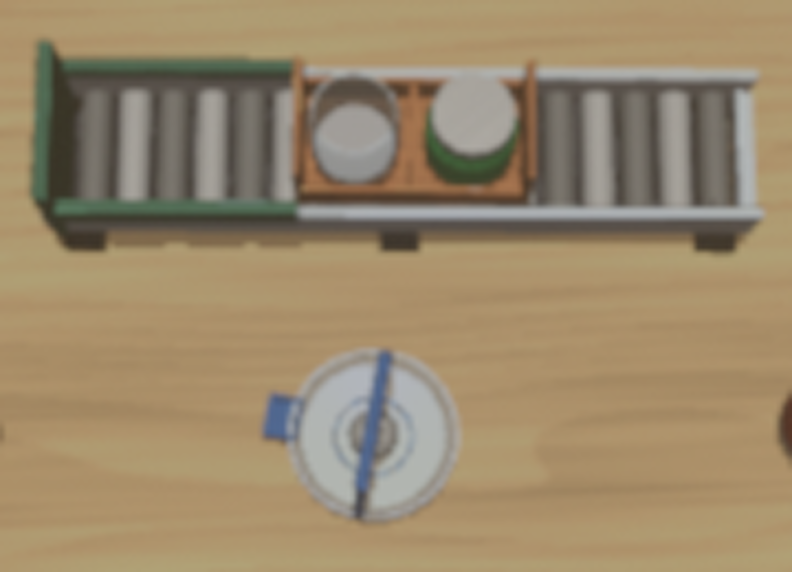

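View pics/b.png

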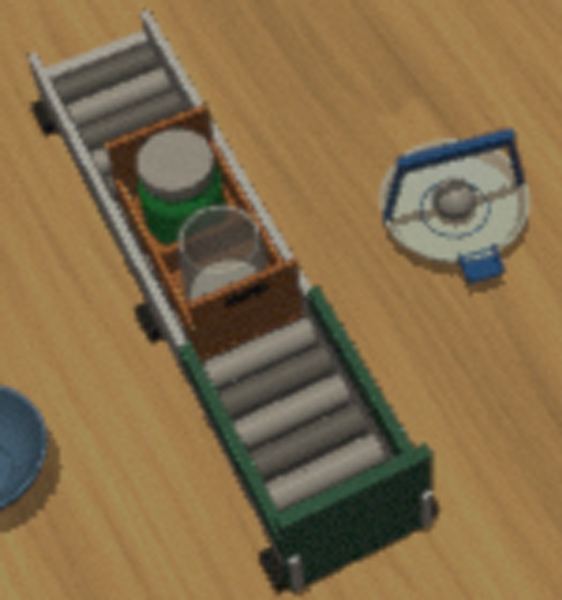

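The crops give clear corners: the stop board, rail ends, the crate's end boards and the dish's bar ends and lip. I'll triangulate them.

Run:
```python
from h import *
T=cam("top");S=cam("scene")
A=lambda x,y:(170+(x+.5)/4.4-.5,125+(y+.5)/4.4-.5)
B=lambda x,y:(155+(x+.5)/3.75-.5,150+(y+.5)/3.75-.5)
for n,a,b in [("stop near top",(40,202),(433,452)),("stop far top",(42,42),(278,522)),("rail end near",(760,216),(148,14)),("rail end far",(757,75),(33,57)),
 ("crate -y near",(531,185),(209,109)),("crate -y far",(531,62),(108,148)),("crate +y near",(298,187),(298,262)),("crate +y far",(298,62),(190,308)),
 ("bar far",(386,352),(400,160)),("bar near",(364,489),(514,135)),("lip",(280,417),(482,265)),("ball",(374,435),(455,198)),("jar rim",(354,117),(221,243)),("fulljar lid",(476,114),(176,162))]:
    x,e=tri([(T,A(*a)),(S,B(*b))]); print(n,x.round(1),e)
```

```text
stop near top [583.3 254.7 110.2] [1.8, 1.8]
stop far top [701.6 251.3 117.3] [0.1, 0.1]
rail end near [ 569.5 -265.    59.1] [2.1, 2.1]
rail end far [ 677.6 -270.5   59.4] [2.2, 2.2]
crate -y near [584.2 -94.2 117.4] [0.1, 0.1]
crate -y far [672.5 -97.3 121.6] [1.3, 1.3]
crate +y near [589.6  69.9 113.1] [0.7, 0.7]
crate +y far [679.7  68.2 118.8] [0.3, 0.3]
bar far [470.3  12.8  95.8] [1.7, 1.7]
bar near [374.6  31.8  87. ] [2.4, 2.4]
lip [438.3  91.6  20.9] [1.0, 1.0]
ball [422.6  22.6  20.7] [1.2, 1.2]
jar rim [635.6  29.8 122.6] [1.1, 1.1]
fulljar lid [633.4 -55.7 125. ] [2.2, 2.2]
```

```bash
cat >> h.py <<'E'
YAW=-0.036; O=np.array([633.,-3.,0]); U=np.array([-np.sin(YAW),np.cos(YAW),0]); X=np.array([np.cos(YAW),np.sin(YAW),0])
def trk(x,y,z): return O+x*X+y*U+np.array([0,0,z])
E
python3 - <<'E'
from h import *
robot.grab(20)
robot.move_to(trk(0,-150,250),down(YAW)); print(status.current_clock(),status.current_position())
robot.servo_line(trk(0,-150,82),vel=150)
f0=status.current_force(); print(f0)
robot.servo_line(trk(0,-118,82),vel=80)
robot.servo_line(trk(0,50,82),vel=70)
print(status.current_clock(),status.current_force()-f0)
for y in range(52,90,2):
    robot.servo_line(trk(0,y,82),vel=30)
    f=status.current_force()-f0; print(y,f.round(1))
    if abs(f[1])>9: break
print(status.current_clock(),status.current_position())
cv2.imwrite("pics/top1.png",viewer.read_camera("top")[:,:,::-1])
E
```

```text
3.9917 [ 627.85393404 -152.04515324  249.84623671]
[ 0.39176194 -0.51078467 -0.49176718]
8.3583 [-0.9608877   0.07050997  0.2941246 ]
52 [-0.5  0.5 -1.1]
54 [-0.4  0.4  1.3]
56 [-0.1  0.8  0.9]
58 [-0.6  0.7  1.5]
60 [-0.4  1.1  1. ]
62 [-1.3  1.3  0.6]
64 [ 0.6 -4.4  1.1]
66 [  2.3 -12.9  -0.5]
10.3583 [635.67828083  60.46417901  82.2830917 ]
```

Run:
```python
from h import *
y=np.radians(78)
robot.servo_line(trk(0,35,82),vel=60)
robot.servo_line(trk(0,35,240),vel=200)
robot.open_gripper()
for yy in (y,y-np.pi):
    for z in (66,71,120,220): print(np.degrees(yy),z,robot.inverse_kinematics(np.array([422.6,22.3,z]),down(yy)))
print(status.current_clock())
robot.move_to(np.array([440,22.3,220]),down(y)); robot.sleep(.3)
ims=[]
for k,p in enumerate([(440,22.3,220),(440,60,220)]):
    if k: robot.servo_line(np.array(p,float),vel=120); robot.sleep(.2)
    P=(status.current_position(),status.current_ee_rot()); im=viewer.read_camera("wrist"); cv2.imwrite(f"pics/w{k}.png",im[:,:,::-1]); np.savez(f"w{k}.npz",p=P[0],r=P[1]); ims.append(im[:,:,::-1])
cv2.imwrite("pics/top2.png",viewer.read_camera("top")[:,:,::-1])
cv2.imwrite("pics/scene2.png",viewer.read_camera("scene")[:,:,::-1])
print(status.current_clock())
v=np.hstack([cv2.resize(i,(400,300),interpolation=cv2.INTER_AREA) for i in ims])
t=cv2.resize(cv2.imread("pics/top2.png")[130:205,170:350],(720,300),interpolation=cv2.INTER_CUBIC)
cv2.imwrite("pics/v.png",np.vstack([v,cv2.copyMakeBorder(t,0,0,0,80,cv2.BORDER_CONSTANT)]))
```

```text
78.0 66 [-0.77528806  0.32972027  0.66769951  2.3213724  -0.36894932  0.58944566
  1.53800988]
78.0 71 [-0.7871868   0.31916481  0.68008375  2.31880835 -0.35635154  0.60117949
  1.5269086 ]
78.0 120 [-0.901705    0.21150834  0.78907308  2.28718935 -0.22863771  0.71730808
  1.41105451]
78.0 220 [-1.10478376 -0.03287463  0.90864982  2.1888637   0.03136291  0.97317401
  1.1473096 ]
-102.0 66 [-1.16294878  0.68003783  1.27390931  2.33505926 -0.94561179  0.83541998
 -0.99837187]
-102.0 71 [-1.17156455  0.66792164  1.28349657  2.33215665 -0.92537768  0.83833816
 -1.01478408]
-102.0 120 [-1.25753377  0.49521583  1.33851292  2.29750208 -0.66902229  0.84149074
 -1.24470981]
-102.0 220 [-1.57243831 -0.20064984  1.29013724  2.19596152  0.22758339  1.013698
 -2.18982133]
12.8
14.9
```

View pics/v.png

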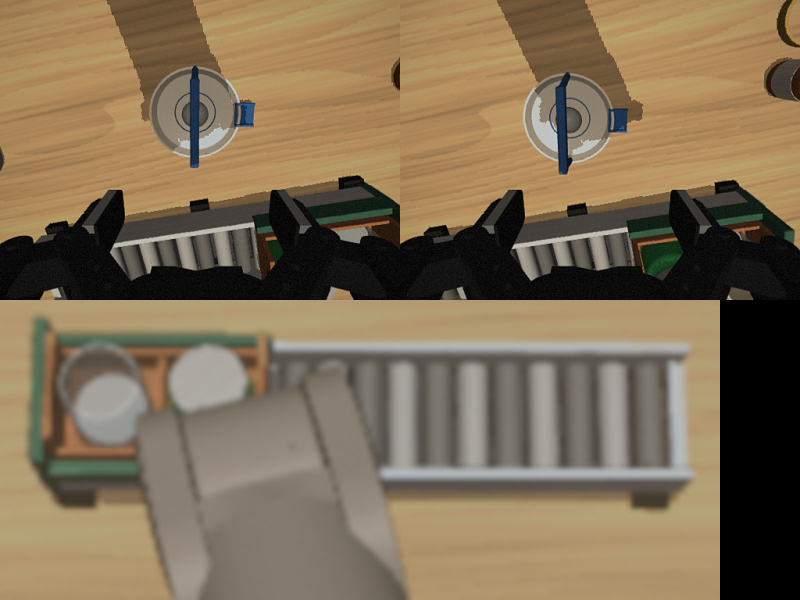

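The crate is home against the stop, with both jars upright in it. The wrist views show the dish at about (195,112) and (565,118) in the mosaic. I'll zoom in to localise the handle bar.

Run:
```python
import cv2,numpy as np
o=[]
for k,(x,y) in enumerate([(185,75),(145,80)]):
    im=cv2.imread(f"pics/w{k}.png"); o.append(cv2.resize(im[y:y+150,x:x+150],(400,400),interpolation=cv2.INTER_CUBIC))
cv2.imwrite("pics/v2.png",np.hstack(o))
```

```text
(no output)
```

View pics/v2.png

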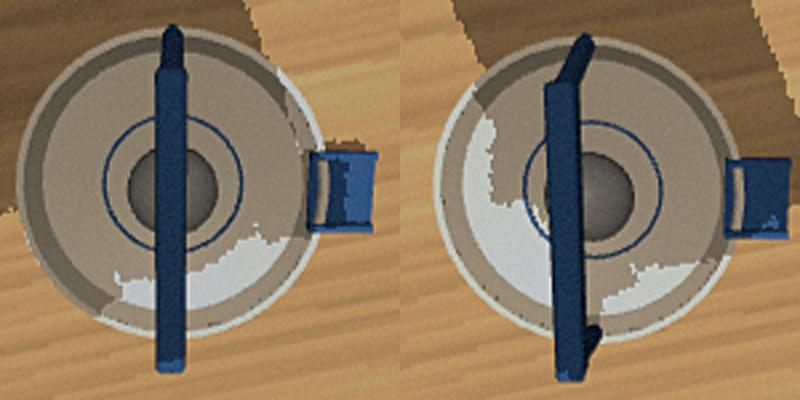

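The bar ends lie at (171,68)/(170,362) in the left crop and (161,84)/(171,370) in the right. The lip is at (343,192)/(359,198) and the ball at (172,190)/(193,195), centred in the blue circle.

Run:
```python
from h import *
C=[]
for k in (0,1): d=np.load(f"w{k}.npz"); C.append(cam("wrist",(d["p"],d["r"])))
s=400/150
G=[lambda x,y:(185+(x+.5)/s-.5,75+(y+.5)/s-.5), lambda x,y:(145+(x+.5)/s-.5,80+(y+.5)/s-.5)]
r={}
for n,a,b,z in [("up",(171,68),(161,84),97),("lo",(170,362),(171,370),97),("lip",(343,192),(359,198),22),("ball",(172,190),(193,195),23)]:
    x,e=tri([(C[0],G[0](*a)),(C[1],G[1](*b))]); r[n]=x
    print(n,x.round(1),e,at_z(C[0],G[0](*a),z).round(1),at_z(C[1],G[1](*b),z).round(1))
d=r["up"]-r["lo"]; print("bar mid",(r["up"]+r["lo"])/2,"len",np.linalg.norm(d),"x-axis deg",np.degrees(np.arctan2(d[1],d[0]))-90)
d=r["lip"]-r["ball"];print(np.degrees(np.arctan2(d[1],d[0])))
```

```text
up [375.2  33.6  92.6] [0.3, 0.3] [374.7  33.7  97. ] [375.3  34.3  97. ]
lo [469.5  12.8  91.4] [0.1, 0.1] [467.5  13.3  97. ] [467.3  14.1  97. ]
lip [438.6  90.5  20.7] [0.1, 0.1] [438.4  90.3  22. ] [438.2  90.4  22. ]
ball [425.8  22.1   5.2] [0.1, 0.1] [423.1  22.9  23. ] [422.8  24.7  23. ]
bar mid [422.3391011   23.20805429  91.97357767] len 96.65062432660123 x-axis deg 77.52832106629171
79.4035243960122
```

Run:
```python
from h import *
r=down(np.radians(77.7))
robot.servo_line(np.array([422.3,23.3,200]),r,vel=100)
robot.servo_line(np.array([422.3,23.3,71]),r,vel=70)
robot.sleep(.2); print(status.current_position(),status.current_force())
robot.grab(50); robot.sleep(.6)
print(status.current_clock(),status.current_finger_gap(),status.current_gripper_force(),status.current_force())
robot.servo_line(np.array([422.3,23.3,91]),vel=25)
robot.servo_line(np.array([422.3,23.3,130]),vel=40); robot.sleep(.8)
print(status.current_clock(),status.current_finger_gap(),status.current_gripper_force(),status.current_force(),status.current_torque())
im=viewer.read_camera("wrist")[:,:,::-1]; t=viewer.read_camera("top")[:,:,::-1]; s=viewer.read_camera("scene")[:,:,::-1]
for n,i in (("w3",im),("top3",t),("scene3",s)): cv2.imwrite(f"pics/{n}.png",i)
cv2.imwrite("pics/v3.png",np.hstack([cv2.resize(im,(400,300)),cv2.resize(s[130:280,150:350],(400,300),interpolation=cv2.INTER_CUBIC)]))
```

```text
[422.3759798   23.40550785  71.12646468] [-0.25866954  0.25551186 -0.09687025]
18.9667 8.853691486874263 48.825037479400635 [-1.36300707  0.05353219  5.00224679]
21.8417 9.02608145772485 48.607794642448425 [-0.38531206 -0.23069563 -3.14141129] [ 0.02049943 -0.01884929 -0.02008887]
```

View pics/v3.png

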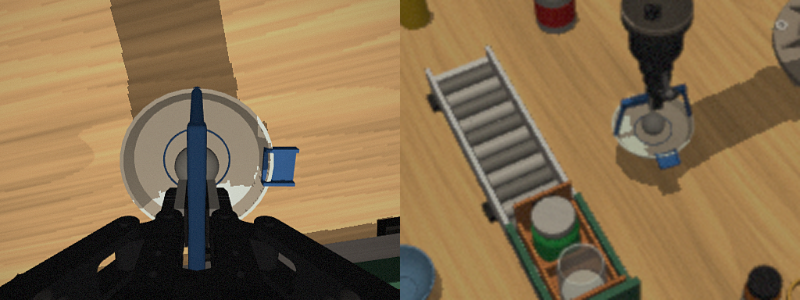

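The dish is held level and clear of the table, with the ball in the middle. In the pictures the open jar's rim is at about (195.5,150.5) in the top view and (241,260) in the scene view.

Run:
```python
from h import *
T=cam("top");S=cam("scene")
print(tri([(T,(195.5,150.5)),(S,(241,260))]), at_z(T,(195.5,150.5),132),at_z(S,(241,260),132))
p=trk(0,205,132); print(p,proj(T,p),proj(S,p))
o=[]
for n,c,(x,y) in (("top2",T,(160,120)),("scene3",S,(205,225))):
    im=cv2.imread(f"pics/{n}.png"); k=8
    crop=cv2.resize(im[y:y+70,x:x+50],None,fx=k,fy=k,interpolation=cv2.INTER_CUBIC)
    ring=np.array([((proj(c,p+[28*np.cos(a),28*np.sin(a),0])-[x,y]+.5)*k) for a in np.linspace(0,6.28,40)],int)
    cv2.polylines(crop,[ring],True,(0,0,255),1); o.append(crop)
cv2.imwrite("pics/v4.png",np.hstack(o))
q=status.current_qpos();print(q)
for f in (0,.5,1):
  print(robot.inverse_kinematics(np.array([422.3,23.3,235])+f*(trk(-75,205,235)-[422.3,23.3,235]),down(np.radians(77.7)*(1-f)+YAW*f)))
```

```text
(array([639.88303328, 199.55766263, 130.65301802]), [2.2, 2.2]) [641.21039775 198.00347621 132.        ] [638.59451368 201.80662607 132.        ]
[640.37840602 201.86717435 132.        ] [194.25347525 150.79566102] [240.41206372 260.32382366]
[-0.982047    0.20034625  0.87515208  2.28175261 -0.22768649  0.74340345
  1.40817128]
[-1.22952522 -0.08929195  1.00195401  2.17326238  0.08837955  1.01826747
  1.08026357]
[-1.25331119  0.23123856  1.05416428  2.01354618 -0.23534671  1.02474953
  0.5731362 ]
[-1.25731474e+00  5.18783456e-01  1.11966274e+00  1.81441834e+00
 -5.13816893e-01  1.13815606e+00  9.81493622e-04]
```

View pics/v4.png

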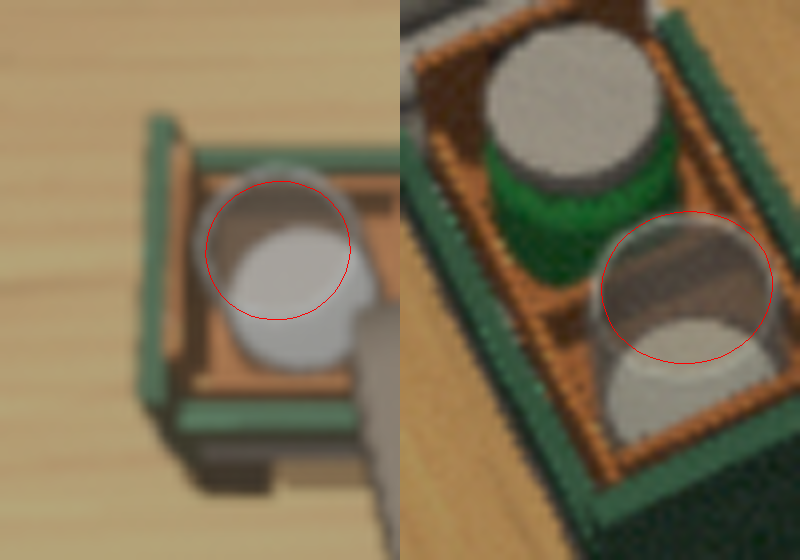

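Run:
```python
from h import *
r=down(YAW); g=np.array([640,200.5,0])-75*X
print(status.current_clock())
robot.servo_line(np.array([422.3,23.3,235]),vel=45)
robot.servo_line(g+[0,0,235],r,vel=38)
robot.servo_line(g+[0,0,219],vel=20); robot.sleep(1.5)
p=status.current_position(); print(status.current_clock(),p,status.current_ee_rot()-r,status.current_finger_gap(),status.current_gripper_force(),status.current_force())
T=cam("top");S=cam("scene"); o=[]
lip=np.array([p[0],p[1],p[2]-49])+75*X
for n,c,(x,y) in (("top",T,(160,120)),("scene",S,(215,205)),("wrist",None,(0,0))):
    im=viewer.read_camera(n)[:,:,::-1]; cv2.imwrite(f"pics/{n}5.png",im)
    if c is None: o.append(cv2.resize(im,(400,300)));continue
    crop=cv2.resize(im[y:y+60,x:x+80],(400,300),interpolation=cv2.INTER_CUBIC)
    for q,col in ((lip,(0,0,255)),((640,200.5,132),(0,255,255))):
        cv2.circle(crop,tuple(int(v) for v in (proj(c,q)-[x,y]+.5)*5),3,col,1)
    o.append(crop)
o.append(np.zeros_like(o[0]))
cv2.imwrite("pics/v5.png",np.vstack([np.hstack(o[:2]),np.hstack(o[2:])]))
```

```text
21.9917
33.1167 [565.07120358 203.20059854 219.01897878] [ 3.88999987e-05 -4.50998710e-05  9.51847058e-05] 8.924563103102733 48.612053990364075 [-0.50205548 -0.41167507 -2.27622857]
```

View pics/v5.png

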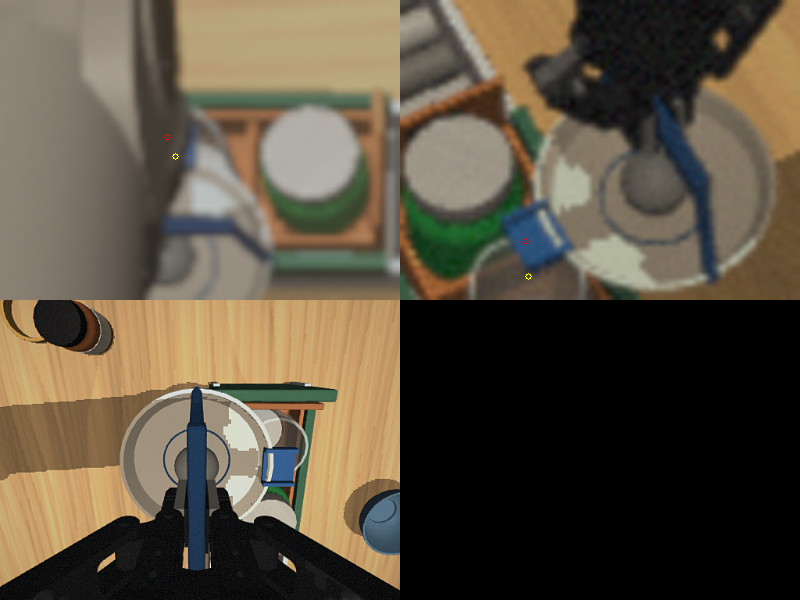

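The lip sits over the open jar, and the dish is level with the ball in its circle. One numeric check against the wrist view remains: the rim arc has its right extreme at about (307,445) in the mosaic and its top at about (285,417).

Run:
```python
from h import *
c=cam("wrist",(status.current_position(),status.current_ee_rot()))
im=cv2.imread("pics/wrist5.png")
for r,col in ((34,(0,0,255)),(28,(0,255,255))):
    ring=np.array([proj(c,np.array([640,200.5,132])+[r*np.cos(a),r*np.sin(a),0]) for a in np.linspace(0,6.28,60)])
    print(r,ring.min(0)*[.78125,.78125]+[0,300],ring.max(0)*.78125+[0,300])
    cv2.polylines(im,[np.round((ring+.5)*16).astype(int)],True,col,1,cv2.LINE_AA,4)
lip=status.current_position()+75*X-[0,0,49]; cv2.circle(im,tuple(int(v) for v in proj(c,lip)),3,(255,0,255),1)
cv2.imwrite("pics/v6.png",cv2.resize(im[100:280,280:440],None,fx=3.3,fy=3.3,interpolation=cv2.INTER_CUBIC))
```

```text
34 [238.45677277 415.77130233] [308.73795519 482.38866599]
28 [244.61365373 422.1035142 ] [302.48040199 476.93521932]
```

View pics/v6.png

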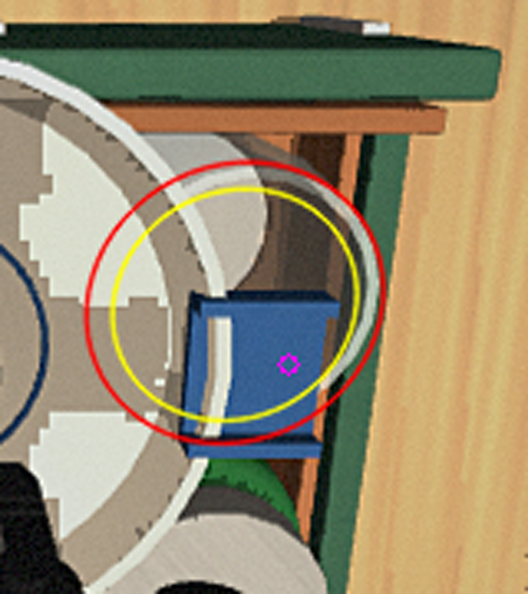

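The projected jar ring matches the visible rim to about 2 mm, and the lip is where it was planned. I'm handing in the job.

```bash
python3 -c "
from cell import robot, viewer, status
print(status.current_clock(),robot.finish_job())"
```

```text
the job is handed in; nothing more can be done
33.2667 None
```

I handed the job in at 33.3 s (limit 72 s), with no verdict returned: the crate is home against the stop, and the dish is held level, lip about 4 cm above the middle of the open jar's mouth, ball in the middle.

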